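Touch off a carving-wax block with a probe

TASK

Before the blue wax block in the vise is carved, touch it off: take the touch probe (grey, green ring and cap, red-tipped stylus) out of its fork in the tool rack and touch its red ball first to the block's top, then to the long side above the fixed jaw, then to the end face, these two being the sides that meet at the white-marked corner. Be gentle, the wax marks easily: never press it with more than 5 newtons, and let nothing but the probe touch it. Then hang the probe upright back in its own fork, fully seated on its flange, without letting it drop, and leave everything else where it is.

Things in the scene. Friction and masses are not known exactly. Their poses are not given: they have to be found in the camera images.
- probe: touch probe, round, axis z up, loose. Origin: centre of the underside of its steel flange (48 mm across, z 0 to 6 mm). Above it the grey body to grip, 32 mm across, z 6 to 60 mm, green ring near the top, green cap to 62 mm. Below it a steel neck, 22 mm across, to z -22 mm, then the white stylus, 4 mm across, ending in the red ball. About 0.25 kg
- ball (a point): centre of the red ball (6 mm across) at the stylus end, on the probe's axis 62 mm below its origin. The stylus is sprung for overtravel: the ball yields about 1 mm per newton upwards (at most 8 mm) and 1.6 mm per newton to any side (at most 12 mm), and springs back
- block: blue carving wax block clamped in the vise: 32 mm along its x, 70 mm along y, 45 mm high. Origin: centre of its underside. It stands 17 to 23 mm above the jaws. A white square on top marks its +x, +y corner: the long side to touch is the +x face (16 mm from the origin), the end to touch is the +y face (35 mm from the origin)
- vise: steel screw vise, fixed to the bench, 62 mm wide (y), jaw tops 54 mm above the bench, lugs to 52 mm either side. Origin: on the bench below the middle of the jaw gap. Screw along x: tommy bar at -x (to 108 mm from the origin), fixed jaw at +x (to 66 mm). The block's axes are parallel to the vise's
- rack: tool rack fixed to the bench: aluminium base plate 100 by 200 mm, three columns, two dark steel forks 110 mm apart along its y, slots 28 mm wide, open to -x, above and below. Origin: on the bench; the top of the forks, where a tool's flange rests, is 102 mm above it. Nothing of the rack rises above the forks
- fork_left (a point): seat of the fork at the rack's +y: where the origin of a tool hung in it lies. The probe hangs in one of the two forks, the spindle in the other
- fork_right (a point): seat of the fork at the rack's -y
- spindle: blue carving spindle hanging in the other fork, same flange and body as the probe (48 and 32 mm across, top 62 mm above the flange's underside, which is its origin). To be left hanging
- bead_tin: round steel tin of amber beads, 60 mm across, 25 mm high; bystander
- stone_tin: round steel tin of blue and green stones, 60 mm across, 25 mm high; bystander
- wax_tube: upright green wax ring tube, 28 mm across, 60 mm high; bystander
- wax_slab: flat green wax slab, 60 by 90 by 12 mm; bystander
- flux_bottle: small bottle with black cap, 44 mm across, 85 mm high; bystander
- thread_spool: upright spool, 40 mm across, 52 mm high; bystander
- graver: graver lying flat, wooden handle, 160 mm long, 24 mm high; bystander
- caliper: digital caliper lying flat, 200 mm long, 14 mm high; bystander
Mind the look-alikes: they are no part of the job. What is shaped like the rack but purple is not meant. Leave any orange look-alike of the spindle alone.

How it is judged:
By the outcome, as a careful person would: the job done as asked, in the order asked, and still so for the second after the job is handed in, with the robot touching nothing.
It also fails if it takes over 61 s, if anything falls off the work surface, if the arm or the gripper's body presses on something with over 40 N, if the wrist force passes 120 N, or if a joint passes its speed limit or range.

ROBOT

A 7-joint arm with a two-finger parallel gripper is mounted at the origin on the work surface. World frame = base frame: x ahead of the robot, y to its left, z up, the work surface at z = 0. Lengths are in m, angles in rad, forces in N, time in s.
With the tool pointing down it reaches from about 0.35 to 0.9 m from the base axis. Payload 8.1 kg.
Tool frame: the origin (TCP) lies on the mounting face of the last link; the fingertips stand 178 mm ahead of it and the grasp point (between the pads) lies 159 mm ahead of it; z points along the fingers, y is the direction in which the jaws open and shut (so a half turn about z gives the same grasp; the last joint's range is limited). The gripper opens to 92 mm and grips with 3 to 60 N. Pads are 19 mm wide; open, the fingers measure 130 mm over their backs; the gripper's body (75 mm by 190 mm) begins 47 mm behind the grasp point.
Start: joints at [1.083, 0.434, 0.025, 1.573, -0.012, 1.134, -0.075], TCP at [0.235, -0.579, 0.405] pointing down, gripper open.
Joint ranges: [-2.62, 2.62], [-0.44, 2.09], [-1.27, 1.32], [0.08, 2.57], [-1.32, 4.46], [0.12, 2], [-2.74, 2.74]. Speed limits (rad/s): [2.22, 2.22, 3.01, 3.01, 3.14, 3.14, 3.14].

INTERFACE

Orientations are given as a unit quaternion [w, x, y, z].
In Python, from bench import r, viewer, spotter gives the robot as it stands.
- The arm moves only by the tool send_rows, never from a script. Its argument "steps" is a list that holds one entry, the list of rows, each a list of 5 numbers: the gripper's target within -1 to 1 (fully open at 1, half-way at 0, shut at -1), then the shift along the tool's x, y, z each as a share of 0.2 m, from -1 to 1, then the turn about the tool's z as a share of 90 degrees, from -1 to 1. A call has 1 to 12 rows; each row is the pose to reach, as a shift and turn from the pose measured when the call began, along the tool's axes at that moment; what a row does not reach only later rows make up. A row lasts 1/10 s, in which the tool goes at most 50 mm and 8.59 degrees, less where a joint would pass 70% of its speed; a pose out of reach is approached as far as the arm can. A call with a number of a shift or a turn outside -1 to 1 is refused whole. A call with a gripper value outside its range is refused whole. The fingers move at their own pace and stop on an object; "newtons" is the grip in N (left out, the last holds). Time passes only in rows, so rows that repeat a pose let the fingers close. It gives the time, the measured TCP pose, the force and the opening at its end, in the units of the state.
- r.get_state(): the state, without advancing time (a new reading comes with each control period).
- viewer.capture(name): name is "side" or "top" or "wrist"; returns the picture (420x560x3 uint8, red, green, blue); there is no depth.
- viewer.camera_params(name): a dict with "mtx" (3x3 intrinsics, pixels), "rvec" (rotation vector, rad) and "tvec" (3), from world to camera coordinates, as OpenCV has them; the wrist camera has in their place "T_tool_cam" (4x4, takes a point from camera to tool coordinates, whose origin is the TCP and whose axes are the flange's). Camera axes: x right, y down, z forward; pixel columns grow to the right and rows downward; lengths in m; the calibration is good to about 2 mm. The wrist camera is an equidistant fisheye: a pixel r from the principal point sees the ray r / f radians off the axis. A picture is of the moment at which its call begins: read the wrist's pose just before it. camera_params takes no time and is no camera call.
- r.sign_off(): hands the job in, once; it reports no verdict.
Trained networks look in the newest picture that a camera, given by its name, has taken for a name from the list of things; names that differ only in an ending like _2 or _b are one class to them, and where a whole thing is asked for, a point or a joint stands for the part that bears it (a point fixed in the world has none). Each returns a list of dicts, best first, with "p" (0 to 1); they miss things now and then, are a little off and sometimes report something else, mostly with a low value. They report only what shows in the picture. A call takes as long as a camera call. They do not tell look-alikes from the thing itself.
- spotter.spot_in(target, camera): "at" ([column, row] in pixels, amid what is visible of it).
- spotter.spot_point(target, camera): "at" ([column, row] in pixels: a listed point, or the origin of a listed thing).
The state is a dict: "time_s": time; "joints": joint angles; "qd": joint speeds; "tau": joint torques, N m; "eef_pos": TCP position; "ee_rot": TCP orientation; "contact_force": force on the tool from outside, world axes, zero at the start; "moment": the same for the moment, N m; "grip_width": finger opening in m.
Only numpy, scipy, OpenCV 4.12 (cv2) and the standard library are available. Lean on these libraries where they do the work, as an engineer would, in place of code of your own. Each camera call takes 0.05 s, during which the arm holds its last target.

## Working session

There is one attempt and no reset: what is moved stays moved. The work goes in short steps, Python scripts to look and compute and a tool call to move; the robot and the scene stay as the last step left them, time stands still between calls to the robot, and variables do not carry over. Pictures are saved under pics/ and viewed, and the job is handed in when it is done.

Besides the shell and the picture viewer there is one more tool, called after "Request:" by a JSON object that holds its "op" and its "data", one argument or row to a line. send_rows: Moves the arm, as the interface text tells. Its arguments: {"type":"object","properties":{"steps":{"type":"array","items":{"type":"array","items":{"type":"array","items":{"type":"number"}}}},"newtons":{"type":"number"}},"required":["steps"]}

```bash
ls; mkdir -p pics
python3 - <<'E'
from bench import r, viewer, spotter
import cv2
s=r.get_state(); print(s)
for n in ["side","top","wrist"]:
    im=viewer.capture(n); cv2.imwrite(f"pics/{n}0.png",im[:,:,::-1]); print(n,viewer.camera_params(n))
for n in ["top","side"]:
    for t in ["probe","ball","block","vise","rack","fork_left","fork_right","spindle"]:
        print(n,t,[(d["at"],round(d["p"],2)) for d in spotter.spot_point(t,n)][:4])
print(r.get_state()["time_s"])
E
```

```text
pics
{'time_s': 0.0, 'joints': array([ 1.08343509,  0.4352235 ,  0.02496917,  1.57409079, -0.01161275,
        1.13399945, -0.07510708]), 'qd': array([-1.58322771e-03, -1.25603525e-04, -1.78293278e-04,  9.16720422e-04,
        1.88271452e-05, -1.85483454e-03, -4.28422536e-05]), 'tau': array([ 1.68086585e-04, -6.67862177e+01,  9.85210799e-01, -3.14462829e+01,
       -6.02907641e-02,  4.28670540e-02,  1.10056244e-04]), 'eef_pos': array([ 0.23447388, -0.57910148,  0.40394682]), 'ee_rot': array([-7.58398474e-04,  9.81559077e-01,  1.91157414e-01, -2.13921848e-04]), 'contact_force': array([-0.28916032,  0.39448403,  0.04234551]), 'moment': array([ 0.01136651, -0.01987765, -0.02973787]), 'grip_width': 0.09175661885426675}
side {'mtx': array([[422.31071619,   0.        , 273.89358361],
       [  0.        , 422.31071619, 215.90375926],
       [  0.        ,   0.        ,   1.        ]]), 'rvec': array([ 0.58769382, -2.77419948,  1.00584793]), 'tvec': array([0.45934066, 0.21731331, 0.95876958])}
top {'mtx': array([[457.51609066,   0.        , 279.47391543],
       [  0.        , 457.51609066,
[... 856 characters left out ...]
], 0.5)]
top rack [([193.5, 200.9], 0.98), ([193.6, 296.8], 0.95), ([376.4, 212.2], 0.46)]
top fork_left [([160.1, 296.1], 0.71), ([163.4, 200.0], 0.61)]
top fork_right [([209.9, 296.7], 0.91), ([207.2, 190.4], 0.76), ([370.9, 214.2], 0.33)]
top spindle [([209.9, 192.6], 0.85), ([261.1, 203.5], 0.63)]
side probe [([214.3, 313.8], 0.83)]
side ball []
side block [([306.1, 178.6], 0.71)]
side vise [([306.9, 186.2], 0.6)]
side rack [([315.8, 354.5], 0.83), ([226.5, 315.1], 0.78)]
side fork_left [([214.3, 319.0], 0.81), ([316.5, 360.4], 0.61), ([224.2, 270.1], 0.31)]
side fork_right [([333.8, 313.0], 0.94), ([225.0, 268.9], 0.68)]
side spindle [([259.5, 251.3], 0.69), ([225.5, 269.2], 0.57)]
0.95
```

View pics/top0.png

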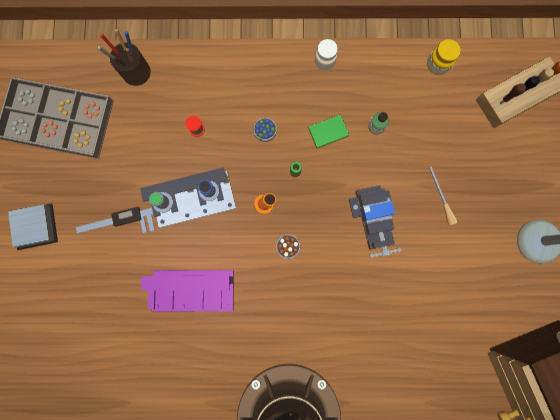

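View pics/side0.png

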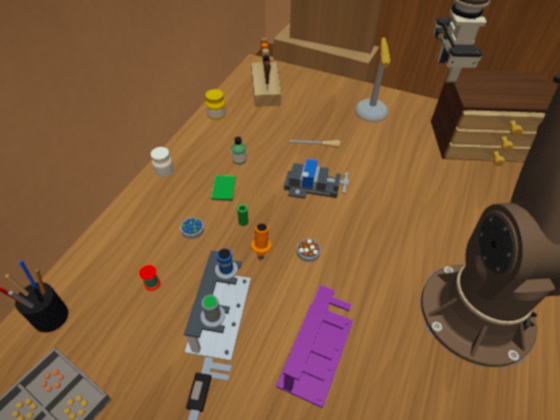

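View pics/wrist0.png

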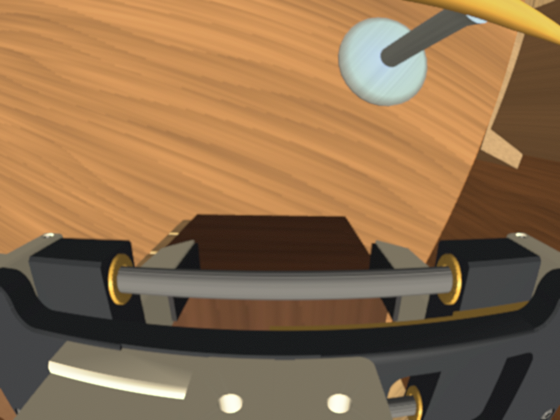

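```bash
cat > h.py <<'E'
import numpy as np, cv2
from bench import r, viewer, spotter
from scipy.spatial.transform import Rotation as R
def P(n):
    p=viewer.camera_params(n); Rm=cv2.Rodrigues(p["rvec"])[0]; return p["mtx"],Rm,p["tvec"]
def proj(n,X):
    K,Rm,t=P(n); c=Rm@np.array(X,float)+t; u=K@c; return u[:2]/u[2]
def ray(n,px):
    K,Rm,t=P(n); d=np.linalg.inv(K)@np.array([px[0],px[1],1.]); return -Rm.T@t, Rm.T@d
def atz(n,px,z):
    o,d=ray(n,px); return o+d*(z-o[2])/d[2]
def tri(px1,px2):
    o1,d1=ray("top",px1);o2,d2=ray("side",px2)
    A=np.stack([d1,-d2],1);s=np.linalg.lstsq(A,o2-o1,rcond=None)[0]
    a=o1+d1*s[0];b=o2+d2*s[1];return (a+b)/2,np.linalg.norm(a-b)
def quat(s): q=s["ee_rot"]; return R.from_quat([q[1],q[2],q[3],q[0]])
def wproj(X,s=None):
    s=s or r.get_state(); p=viewer.camera_params("wrist"); T=p["T_tool_cam"]
    t=quat(s).inv().apply(np.array(X)-s["eef_pos"]); c=T[:3,:3].T@(t-T[:3,3])
    th=np.arctan2(np.hypot(c[0],c[1]),c[2]); ph=np.arctan2(c[1],c[0]); K=p["mtx"]
    return np.array([K[0,2]+K[0,0]*th*np.cos(ph),K[1,2]+K[1,1]*th*np.sin(ph)])
def wray(px,s=None):
    s=s or r.get_state(); p=viewer.camera_params("wrist"); T=p["T_tool_cam"];K=p["mtx"]
    x=(px[0]-K[0,2])/K[0,0];y=(px[1]-K[1,2])/K[1,1];th=np.hypot(x,y)
    d=np.array([np.sin(th)*x/th,np.sin(th)*y/th,np.cos(th)])
    q=quat(s); return s["eef_pos"]+q.apply(T[:3,3]), q.apply(T[:3,:3]@d)
def watz(px,z,s=None):
    o,d=wray(px,s); return o+d*(z-o[2])/d[2]
E
python3 - <<'E'
from h import *
im=cv2.imread("pics/top0.png")
cv2.imwrite("pics/t1.png",cv2.resize(im[160:260,70:240],None,fx=4.6,fy=4.6,interpolation=cv2.INTER_CUBIC))
cv2.imwrite("pics/t2.png",cv2.resize(im[170:270,330:430],None,fx=6,fy=6,interpolation=cv2.INTER_CUBIC))
im=cv2.imread("pics/side0.png")
cv2.imwrite("pics/s1.png",cv2.resize(im[240:370,170:290],None,fx=4.6,fy=4.6,interpolation=cv2.INTER_CUBIC))
cv2.imwrite("pics/s2.png",cv2.resize(im[140:215,270:360],None,fx=7,fy=7,interpolation=cv2.INTER_CUBIC))
print(proj("top",[0,0,0]),proj("top",[.235,-.579,.4]))
E
```

```text
[288.7631705  417.80764258] [654.95829244 342.81422677]
```

View pics/t1.png

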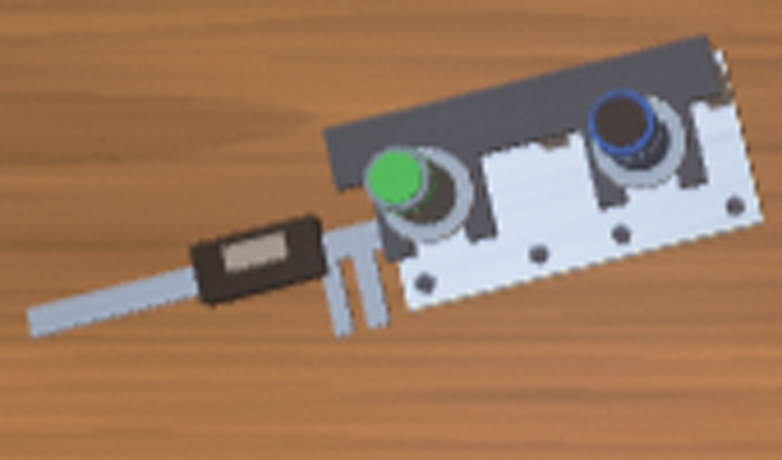

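View pics/t2.png

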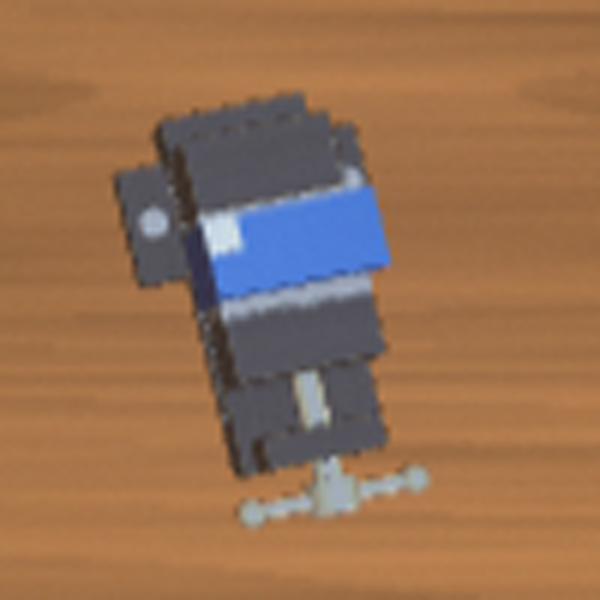

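View pics/s1.png

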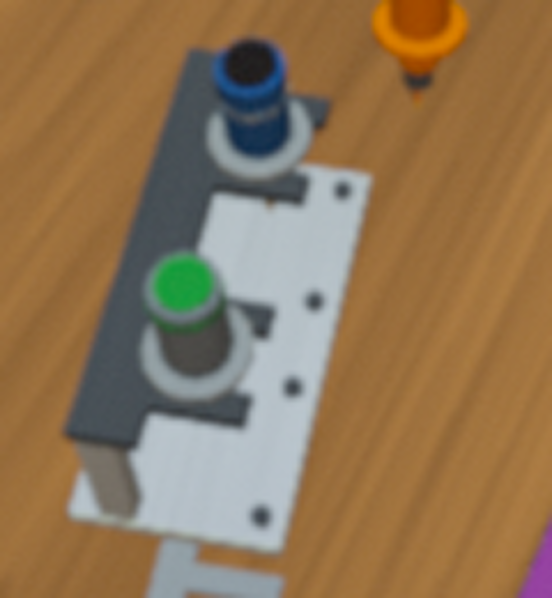

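View pics/s2.png

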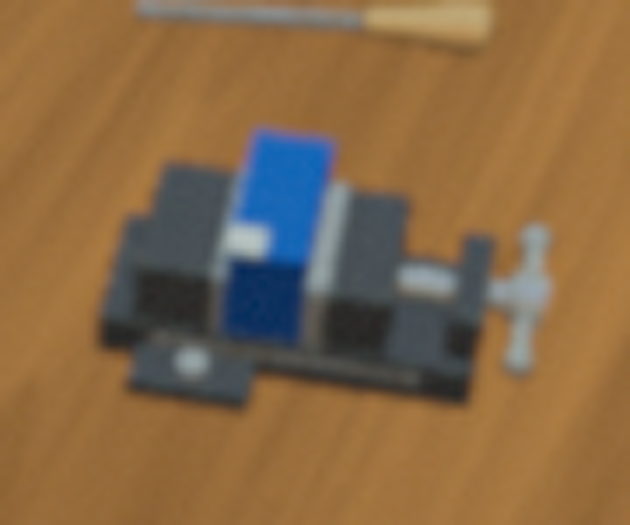

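Run:
```python
from h import *
def cen(f,box,fn):
    im=cv2.imread(f)[:,:,::-1].astype(int); x0,y0,x1,y1=box
    m=np.zeros(im.shape[:2],np.uint8); sub=im[y0:y1,x0:x1]; m[y0:y1,x0:x1]=fn(sub[...,0],sub[...,1],sub[...,2])
    ys,xs=np.nonzero(m); return np.array([xs.mean(),ys.mean()]),len(xs),m
g=lambda R_,G,B:(G>120)&(R_<110)&(B<120)
a,n,_=cen("pics/top0.png",(140,180,190,220),g); b,n2,_=cen("pics/side0.png",(195,285,235,330),g)
print(a,n,b,n2,tri(a,b), atz("top",a,.164),atz("side",b,.164))
# rack yaw: top image fork plate back edge: t1 px (325,130)->(708,36), z=.102
f=lambda p,o,s:((p[0]+.5)/s-.5+o[0],(p[1]+.5)/s-.5+o[1])
p=[atz("top",f(q,(70,160),4.6),.102) for q in [(325,130),(708,36)]]; print("rack edge",p); d=p[0]-p[1]; print(np.degrees(np.arctan2(d[1],d[0])),np.linalg.norm(d))
print("spindle top",atz("top",f((622,121),(70,160),4.6),.164))
# block top
for z in (.071,.074,.077):
    q=[atz("top",f(c,(330,170),6),z) for c in [(202,220),(372,186),(389,265),(220,299)]]
    print(z,np.round(q,4)[:,:2].tolist(), [round(np.linalg.norm(q[i]-q[(i+1)%4]),4) for i in range(4)])
sq=[(f((237,131),(0,0),1))]
S=[f(c,(270,140),7) for c in [(257,130),(334,138),(302,262),(228,255)]]
Tt=[f(c,(330,170),6) for c in [(372,186),(389,265),(220,299),(202,220)]]
for s,t in zip(S,Tt): print(tri(t,s))
```

```text
[155.66666667 198.13131313] 99 [209.32214765 301.09395973] 149 (array([0.50854334, 0.29156041, 0.16005142]), np.float64(0.002229406410857898)) [0.50900667 0.29084445 0.164     ] [0.50596754 0.29304789 0.164     ]
rack edge [array([0.54310377, 0.34478158, 0.102     ]), array([0.59087404, 0.15089057, 0.102     ])]
103.84069961944968 0.19968906374380016
spindle top [0.53567975 0.18357901 0.164     ]
0.071 [[0.5017, -0.1799], [0.5151, -0.248], [0.4833, -0.2536], [0.4701, -0.1862]] [np.float64(0.0693), np.float64(0.0322), np.float64(0.0687), np.float64(0.0322)]
0.074 [[0.5013, -0.1794], [0.5146, -0.2472], [0.483, -0.2528], [0.4697, -0.1856]] [np.float64(0.0692), np.float64(0.0321), np.float64(0.0685), np.float64(0.0321)]
0.077 [[0.5009, -0.1788], [0.5142, -0.2465], [0.4826, -0.2521], [0.4694, -0.185]] [np.float64(0.069), np.float64(0.032), np.float64(0.0683), np.float64(0.0321)]
(array([ 0.51435379, -0.24915153,  0.06714532]), np.float64(0.0025967946620812274))
(array([ 0.48283365, -0.25374499,  0.07067772]), np.float64(0.0011141283906364642))
(array([ 0.4705676 , -0.18687362,  0.06707414]), np.float64(0.00015689695471664852))
(array([ 0.50083389, -0.18157356,  0.06387287]), np.float64(0.003721602758591319))
```

Request:
{"op": "send_rows", "data": {
  "steps": [
    [[1,1,-1,0,-0.5],[1,1,-1,0,-0.5],[1,1,-1,0,-0.5],[1,1,-1,0,-0.5],[1,1,-1,0,-0.5],[1,1,-1,0,-0.5],[1,1,-1,0,-0.5],[1,1,-1,0,-0.5]]
  ],
  "newtons": 50
}}

```text
time_s: 1.75
eef_pos: [0.3451, -0.3186, 0.405]
ee_rot: [0.0, 0.833, 0.553, -0.0]
contact_force: [-0.8, -0.2, 0.6]
grip_width: 0.0918
```

```bash
cat >> h.py <<'E'
def goto(pos,tx_deg,s=None):
    """units for tool shift to TCP pos(world) and turn so tool x at tx_deg"""
    s=s or r.get_state(); q=quat(s); d=q.inv().apply(np.array(pos)-s["eef_pos"])/0.2
    x=q.apply([1,0,0]); a=np.degrees(np.arctan2(x[1],x[0])); t=((a-tx_deg+180)%360-180)/90
    print("t",round(s["time_s"],2),"pos",np.round(s["eef_pos"],4),"tx",round(a,2),"F",np.round(s["contact_force"],2),"w",round(s["grip_width"],4),"tilt",np.round(q.apply([0,0,1]),4),"J",np.round(s["joints"],2))
    print("units",np.round(d,4),"turn",round(t,4)); return d,t
E
python3 -c "
from h import *
goto([.508,.292,.39],103.8)"
```

```text
t 1.75 pos [ 0.3451 -0.3186  0.405 ] tx 67.1 F [-0.81 -0.18  0.61] w 0.0918 tilt [ 4.e-04 -8.e-04 -1.e+00] J [ 0.85  0.2  -0.26  1.92  0.06  1.03  0.17]
units [ 3.1296 -0.4377  0.073 ] turn -0.4078
```

Request:
{"op": "send_rows", "data": {
  "steps": [
    [[1,1,-0.4,0,-0.2],[1,1,-0.4,0,-0.2],[1,1,-0.4,0,-0.2],[1,1,-0.4,0,-0.2],[1,1,-0.4,0,-0.2]]
  ]
}}

```text
time_s: 2.25
eef_pos: [0.349, -0.1005, 0.4052]
ee_rot: [0.001, 0.736, 0.677, 0.0]
contact_force: [-0.4, -0.7, 0.7]
grip_width: 0.0915
```

```bash
python3 -c "
from h import *
goto([.508,.292,.39],103.8)"
```

```text
t 2.25 pos [ 0.349  -0.1005  0.4052] tx 85.19 F [-0.4  -0.74  0.67] w 0.0915 tilt [ 9.e-04 -6.e-04 -1.e+00] J [ 0.63  0.03 -0.5   2.11  0.02  1.    0.04]
units [2.0225 0.6278 0.0753] turn -0.2067
```

Request:
{"op": "send_rows", "data": {
  "steps": [
    [[1,1,0.3,0,-0.1],[1,1,0.3,0,-0.1],[1,1,0.3,0,-0.1],[1,1,0.3,0,-0.1],[1,1,0.3,0,-0.1]]
  ]
}}

```text
time_s: 2.75
eef_pos: [0.4274, 0.0973, 0.4056]
ee_rot: [0.0, 0.68, 0.733, 0.002]
contact_force: [-0.3, 0.2, -0.3]
grip_width: 0.0913
```

```bash
python3 -c "
from h import *
goto([.508,.292,.39],103.8)"
```

```text
t 2.75 pos [0.4274 0.0973 0.4056] tx 94.33 F [-0.35  0.22 -0.34] w 0.0913 tilt [ 0.0028  0.0027 -1.    ] J [ 0.27  0.2  -0.7   1.96  0.15  1.03 -0.43]
units [0.9399 0.4748 0.0819] turn -0.1053
```

Request:
{"op": "send_rows", "data": {
  "steps": [
    [[1,0.94,0.475,0,-0.105],[1,0.94,0.475,0,-0.105],[1,0.94,0.475,0,-0.105],[1,0.94,0.475,0,-0.105],[1,0.94,0.475,0,-0.105],[1,0.94,0.475,0,-0.105],[1,0.94,0.475,0,-0.105]]
  ]
}}

```text
time_s: 3.45
eef_pos: [0.5088, 0.2903, 0.4057]
ee_rot: [0.0, 0.618, 0.786, 0.001]
contact_force: [0.1, -0.5, 0.5]
grip_width: 0.0918
```

Run:
```python
from h import *
goto([.508,.292,.299],103.8)
s=r.get_state()
im=viewer.capture("wrist"); 
vis=im[:,:,::-1].copy()
for X in ([.508,.292,.164],[.508,.292,.102]):
    p=wproj(X,s); print(p); cv2.drawMarker(vis,(int(p[0]),int(p[1])),(0,0,255),0,12)
cv2.imwrite("pics/w1.png",vis)
a=im.astype(int); m=((a[...,1]>120)&(a[...,0]<110)&(a[...,2]<120)).astype(np.uint8)
n,l,st,c=cv2.connectedComponentsWithStats(m); print(st,c)
for i in range(1,n):
    if st[i,4]>100: print(watz(c[i],.164,s))
```

```text
t 3.45 pos [0.5088 0.2903 0.4057] tx 103.65 F [ 0.12 -0.49  0.46] w 0.0918 tilt [ 0.002   0.0012 -1.    ] J [-0.11  0.47 -0.72  1.63  0.33  1.17 -0.67]
units [ 0.0086 -0.0029  0.5335] turn -0.0016
[282.77958434 221.75501917]
[282.98088971 202.06097417]
[[     0      0    560    420 234286]
 [   276    199      1      1      1]
 [   279    198      2      2      3]
 [   285    199      6      2      9]
 [   267    200      6      4     10]
 [   262    206      4      4      7]
 [   264    206     34     33    882]
 [   300    210      1      1      1]
 [   258    217      1      1      1]] [[279.49670915 209.45414579]
 [276.         199.        ]
 [279.33333333 198.33333333]
 [287.66666667 199.44444444]
 [269.5        201.5       ]
 [263.42857143 207.        ]
 [280.53741497 221.93424036]
 [300.         210.        ]
 [258.         217.        ]]
[0.50647744 0.29149281 0.164     ]
```

View pics/w1.png

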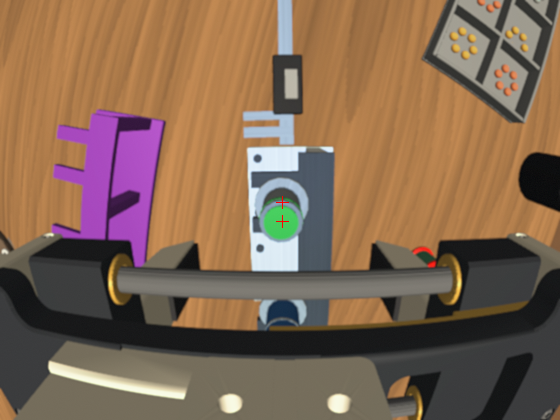

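Request:
{"op": "send_rows", "data": {
  "steps": [
    [[1,0.008,-0.006,0.25,0],[1,0.008,-0.006,0.4,0],[1,0.008,-0.006,0.525,0],[1,0.008,-0.006,0.525,0],[1,0.008,-0.006,0.525,0]]
  ],
  "newtons": 8
}}

```text
time_s: 4.0
eef_pos: [0.5077, 0.29, 0.3017]
ee_rot: [0.001, 0.619, 0.785, 0.001]
contact_force: [-0.2, 0.5, 0.4]
grip_width: 0.0919
```

Run:
```python
from h import *
goto([.5072,.2915,.3007],103.8)
s=r.get_state()
im=viewer.capture("wrist"); cv2.imwrite("pics/w2.png",im[:,:,::-1])
```

```text
t 4.0 pos [0.5077 0.29   0.3017] tx 103.52 F [-0.17  0.51  0.41] w 0.0919 tilt [ 2.6e-03  4.0e-04 -1.0e+00] J [-0.15  0.57 -0.67  1.75  0.42  0.97 -0.75]
units [ 0.008  -0.0006  0.0051] turn -0.0031
```

View pics/w2.png

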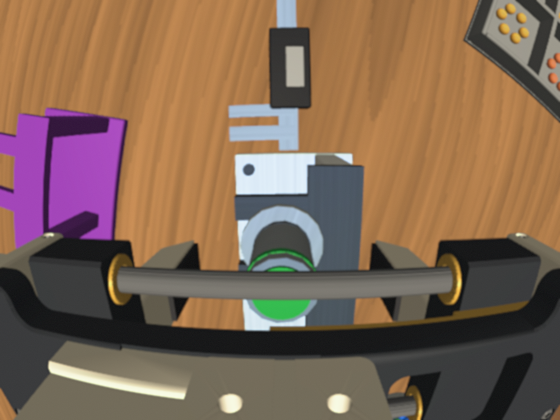

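Request:
{"op": "send_rows", "data": {
  "steps": [
    [[-1,0.008,0,0,0],[-1,0.008,0,0,0],[-1,0.008,0,0,0],[-1,0.008,0,0,0],[-1,0.008,0,0,0],[-1,0.008,0,0,0],[-1,0.008,0,0,0],[-1,0.008,0,0,0]]
  ],
  "newtons": 8
}}

```text
time_s: 4.85
eef_pos: [0.5073, 0.2922, 0.3024]
ee_rot: [0.001, 0.619, 0.786, 0.002]
contact_force: [-1.6, -0.4, 1.5]
grip_width: 0.0322
```

Run:
```python
from h import *
goto([.5072,.2915,.3007],103.8)
```

```text
t 4.85 pos [0.5073 0.2922 0.3024] tx 103.55 F [-1.59 -0.35  1.47] w 0.0322 tilt [ 0.0036  0.0013 -1.    ] J [-0.15  0.57 -0.67  1.75  0.42  0.97 -0.75]
units [-0.0032 -0.0015  0.0086] turn -0.0028
```

Request:
{"op": "send_rows", "data": {
  "steps": [
    [[-1,0,0,0,0],[-1,0,0,0,0],[-1,0,0,-0.05,0],[-1,0,0,-0.1,0],[-1,0,0,-0.2,0],[-1,0,0,-0.35,0],[-1,0,0,-0.5,0],[-1,0,0,-0.5,0]]
  ],
  "newtons": 50
}}

```text
time_s: 5.65
eef_pos: [0.5074, 0.2933, 0.4075]
ee_rot: [0.002, 0.619, 0.786, 0.005]
contact_force: [0.8, 0.0, -1.8]
grip_width: 0.0312
```

Run:
```python
from h import *
goto([.34,0,.4],85)
for n in ("wrist","side","top"):
    im=viewer.capture(n); cv2.imwrite(f"pics/{n}3.png",im[:,:,::-1])
im=cv2.imread("pics/side3.png");cv2.imwrite("pics/s3.png",cv2.resize(im[200:370,130:330],None,fx=3.5,fy=3.5,interpolation=cv2.INTER_CUBIC))
```

```text
t 5.65 pos [0.5074 0.2933 0.4075] tx 103.56 F [ 0.8   0.04 -1.82] w 0.0312 tilt [ 0.0097  0.0056 -0.9999] J [-0.12  0.46 -0.72  1.63  0.33  1.16 -0.68]
units [-1.2294 -1.1576  0.021 ] turn 0.2062
```

View pics/s3.png

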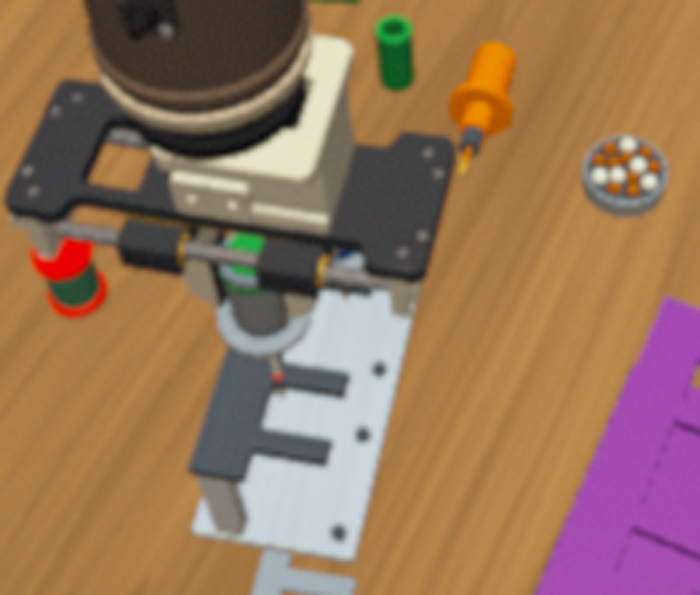

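View pics/wrist3.png

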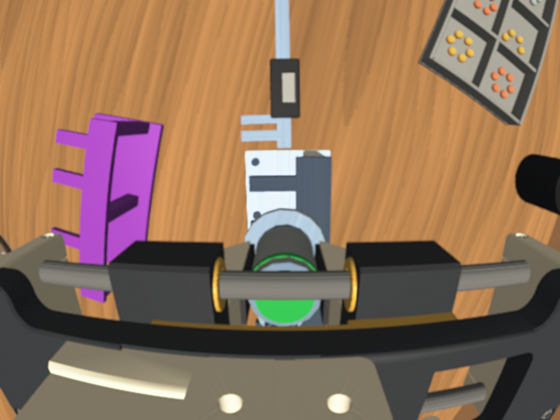

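Request:
{"op": "send_rows", "data": {
  "steps": [
    [[-1,0,0,-0.2,0],[-1,0,0,-0.35,0],[-1,-0.3,-0.05,-0.35,0],[-1,-0.5,-0.1,-0.35,0],[-1,-0.7,-0.2,-0.35,0],[-1,-0.9,-0.2,-0.35,0],[-1,-1,-0.25,-0.35,0]]
  ]
}}

```text
time_s: 6.5
eef_pos: [0.5055, 0.081, 0.4704]
ee_rot: [0.001, 0.621, 0.784, -0.0]
contact_force: [0.7, -0.8, -2.3]
grip_width: 0.0311
```

Run:
```python
from h import *
goto([.492,-.216,.4],101.2)
```

```text
t 6.5 pos [0.5055 0.081  0.4704] tx 103.25 F [ 0.67 -0.76 -2.29] w 0.0311 tilt [ 0.0014 -0.0013 -1.    ] J [ 0.3   0.28 -0.71  1.7   0.19  1.23 -0.22]
units [-1.4293 -0.4062  0.3538] turn 0.0228
```

Request:
{"op": "send_rows", "data": {
  "steps": [
    [[-1,-0.2,-0.05,0,0],[-1,-0.45,-0.1,0,0],[-1,-0.7,-0.2,0,0.02],[-1,-0.9,-0.25,0,0.02],[-1,-1,-0.3,0,0.02],[-1,-1,-0.3,0,0.02]]
  ]
}}

```text
time_s: 7.1
eef_pos: [0.4918, -0.1321, 0.4689]
ee_rot: [-0.0, 0.636, 0.772, -0.002]
contact_force: [0.6, 0.7, -2.5]
grip_width: 0.0312
```

Run:
```python
from h import *
goto([.492,-.216,.37],101.2)
```

```text
t 7.1 pos [ 0.4918 -0.1321  0.4689] tx 101.05 F [ 0.56  0.68 -2.5 ] w 0.0312 tilt [-0.0022 -0.0022 -1.    ] J [ 0.65  0.26 -0.61  1.71  0.16  1.22  0.19]
units [-0.4113 -0.078   0.4954] turn -0.0016
```

Request:
{"op": "send_rows", "data": {
  "steps": [
    [[-1,-0.2,-0.04,0.1,0],[-1,-0.41,-0.078,0.3,0],[-1,-0.41,-0.078,0.495,0],[-1,-0.41,-0.078,0.495,0],[-1,-0.41,-0.078,0.495,0],[-1,-0.41,-0.078,0.495,0]]
  ]
}}

```text
time_s: 7.7
eef_pos: [0.493, -0.2141, 0.372]
ee_rot: [0.001, 0.635, 0.773, -0.001]
contact_force: [1.1, 1.6, -1.6]
grip_width: 0.0311
```

Run:
```python
from h import *
goto([.492,-.216,.347],101.2)
s=r.get_state()
for n in ("wrist","side","top"):
    im=viewer.capture(n); cv2.imwrite(f"pics/{n}4.png",im[:,:,::-1])
    print(n,spotter.spot_point("ball",n)[:2],spotter.spot_point("block",n)[:2])
t=s["eef_pos"]+quat(s).apply([0,0,.2624]); print(t,proj("side",t),proj("top",t),wproj(t,s))
im=cv2.imread("pics/side4.png");cv2.imwrite("pics/s4.png",cv2.resize(im[100:230,230:400],None,fx=4.5,fy=4.5,interpolation=cv2.INTER_CUBIC))
```

```text
t 7.7 pos [ 0.493  -0.2141  0.372 ] tx 101.2 F [ 1.07  1.58 -1.55] w 0.0311 tilt [ 3.0e-04 -2.2e-03 -1.0e+00] J [ 0.73  0.38 -0.55  1.8   0.23  1.03  0.28]
units [-0.0081 -0.007   0.1252] turn -0.0
wrist [] [{'at': [278.9, 193.2], 'p': 0.88}]
side [{'at': [225.0, 314.2], 'p': 0.18}] [{'at': [305.8, 180.7], 'p': 0.63}]
top [] [{'at': [377.0, 212.9], 'p': 0.68}]
[ 0.49313496 -0.21465914  0.10963368] [309.68818008 156.43726949] [381.4603179  207.59103132] [284.02292118 216.15338626]
```

View pics/s4.png

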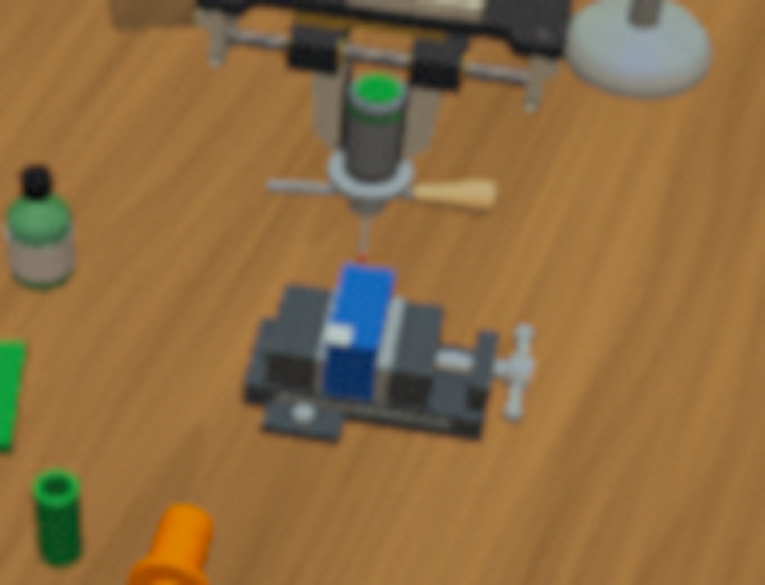

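View pics/wrist4.png

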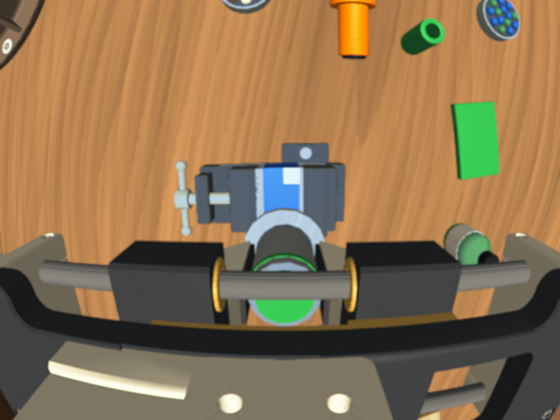

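Request:
{"op": "send_rows", "data": {
  "steps": [
    [[-1,-0.005,-0.005,0.06,0],[-1,-0.005,-0.005,0.12,0],[-1,-0.005,-0.005,0.12,0],[-1,-0.005,-0.005,0.12,0],[-1,-0.005,-0.005,0.12,0]]
  ]
}}

```text
time_s: 8.65
eef_pos: [0.4913, -0.2169, 0.3464]
ee_rot: [0.0, 0.636, 0.772, -0.001]
contact_force: [0.6, -0.5, -2.7]
grip_width: 0.0311
```

Run:
```python
from h import *
goto([.492,-.216,.347],101.2)
F=[];Z=[]
for i in range(6):
    s=r.get_state(); F.append(s["contact_force"]); Z.append(s["eef_pos"]); viewer.capture("side")
print(np.round(F,2)); print(np.round(Z,4)); print(r.get_state()["time_s"])
```

```text
t 8.65 pos [ 0.4913 -0.2169  0.3464] tx 101.06 F [ 0.65 -0.52 -2.65] w 0.0311 tilt [-0.0017 -0.0023 -1.    ] J [ 0.72  0.41 -0.54  1.83  0.25  0.97  0.27]
units [ 0.0036  0.0044 -0.0029] turn -0.0015
[[ 0.65 -0.52 -2.65]
 [ 0.51  0.1  -1.72]
 [-0.18 -0.48 -1.41]
 [ 0.26  0.53 -1.93]
 [-0.09 -0.33 -1.84]
 [ 0.32  0.03 -1.59]]
[[ 0.4913 -0.2169  0.3464]
 [ 0.4913 -0.2169  0.3466]
 [ 0.4913 -0.2169  0.3467]
 [ 0.4913 -0.2169  0.3467]
 [ 0.4913 -0.2169  0.3467]
 [ 0.4912 -0.2169  0.3467]]
8.95
```

Request:
{"op": "send_rows", "data": {
  "steps": [
    [[-1,0,0,0.02,0],[-1,0,0,0.02,0]]
  ]
}}

```text
time_s: 9.15
eef_pos: [0.491, -0.2169, 0.3422]
ee_rot: [0.0, 0.636, 0.772, -0.002]
contact_force: [-0.6, 0.0, -2.0]
grip_width: 0.0312
```

```bash
cat >> h.py <<'E'
def rd(n=6,cam="side"):
    F=[]
    for i in range(n):
        s=r.get_state(); F.append(s["contact_force"]); viewer.capture(cam)
    s=r.get_state(); F=np.array(F+[s["contact_force"]])
    print("t",round(s["time_s"],2),"pos",np.round(s["eef_pos"],4),"F",np.round(F.mean(0),2),"+-",np.round(F.std(0)/np.sqrt(len(F)),2), "tip", np.round(s["eef_pos"]+quat(s).apply([0,0,.2624]),4))
E
python3 -c "
from h import *
rd()"
```

```text
t 9.45 pos [ 0.4912 -0.2169  0.3427] F [ 0.06  0.39 -2.61] +- [0.21 0.17 0.23] tip [ 0.4909 -0.2176  0.0803]
```

No contact yet.

Request:
{"op": "send_rows", "data": {
  "steps": [
    [[-1,0,0,0.0075,0],[-1,0,0,0.0075,0]]
  ]
}}

```text
time_s: 9.65
eef_pos: [0.4912, -0.2169, 0.341]
ee_rot: [0.0, 0.636, 0.772, -0.001]
contact_force: [-0.0, 0.9, -3.2]
grip_width: 0.0313
```

```bash
python3 -c "
from h import *
rd()"
```

```text
t 9.95 pos [ 0.4912 -0.2169  0.3412] F [-0.42  0.25 -2.46] +- [0.17 0.23 0.22] tip [ 0.4909 -0.2176  0.0788]
```

Request:
{"op": "send_rows", "data": {
  "steps": [
    [[-1,0,0,0.0075,0],[-1,0,0,0.0075,0]]
  ]
}}

```text
time_s: 10.15
eef_pos: [0.4912, -0.2169, 0.3395]
ee_rot: [0.0, 0.636, 0.772, -0.001]
contact_force: [-0.0, 0.2, -2.8]
grip_width: 0.0311
```

```bash
python3 -c "
from h import *
rd()"
```

```text
t 10.45 pos [ 0.4912 -0.2169  0.3397] F [ 0.29  0.07 -2.42] +- [0.21 0.07 0.09] tip [ 0.4909 -0.2176  0.0773]
```

Request:
{"op": "send_rows", "data": {
  "steps": [
    [[-1,0,0,0.0075,0],[-1,0,0,0.0075,0]]
  ]
}}

```text
time_s: 10.65
eef_pos: [0.4912, -0.2169, 0.338]
ee_rot: [0.0, 0.636, 0.772, -0.001]
contact_force: [0.4, 1.0, -2.5]
grip_width: 0.0311
```

```bash
python3 -c "
from h import *
rd()"
```

```text
t 10.95 pos [ 0.4912 -0.2169  0.3382] F [ 0.04  0.19 -2.63] +- [0.15 0.21 0.17] tip [ 0.4909 -0.2176  0.0758]
```

Request:
{"op": "send_rows", "data": {
  "steps": [
    [[-1,0,0,0.0075,0],[-1,0,0,0.0075,0]]
  ]
}}

```text
time_s: 11.15
eef_pos: [0.4912, -0.2169, 0.3366]
ee_rot: [0.0, 0.636, 0.772, -0.001]
contact_force: [-0.0, -0.5, -2.6]
grip_width: 0.0313
```

```bash
python3 -c "
from h import *
rd()
im=viewer.capture('side')
cv2.imwrite('pics/s5.png',cv2.resize(im[100:230,230:400,::-1],None,fx=4.5,fy=4.5,interpolation=cv2.INTER_CUBIC))"
```

```text
t 11.45 pos [ 0.4913 -0.2169  0.3367] F [-0.35  0.06 -2.41] +- [0.14 0.13 0.15] tip [ 0.4909 -0.2176  0.0743]
```

View pics/s5.png

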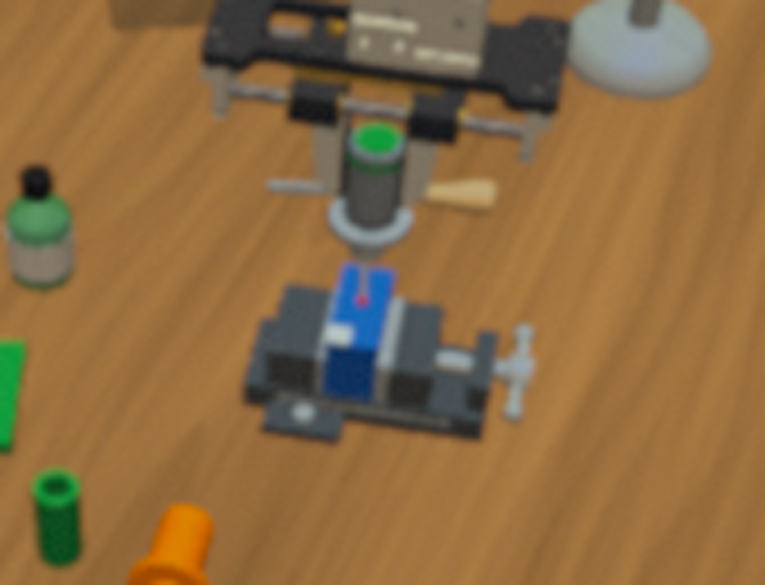

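Request:
{"op": "send_rows", "data": {
  "steps": [
    [[-1,0,0,0.006,0],[-1,0,0,0.006,0]]
  ]
}}

```text
time_s: 11.7
eef_pos: [0.4913, -0.2169, 0.3355]
ee_rot: [0.0, 0.636, 0.772, -0.001]
contact_force: [-0.1, -0.0, -1.2]
grip_width: 0.0314
```

```bash
python3 -c "
from h import *
rd()"
```

```text
t 12.0 pos [ 0.4913 -0.2169  0.3356] F [-0.16  0.13 -1.25] +- [0.16 0.16 0.2 ] tip [ 0.491  -0.2176  0.0732]
```

Request:
{"op": "send_rows", "data": {
  "steps": [
    [[-1,0,0,0.005,0],[-1,0,0,0.005,0]]
  ]
}}

```text
time_s: 12.2
eef_pos: [0.4913, -0.217, 0.3346]
ee_rot: [0.0, 0.636, 0.772, -0.001]
contact_force: [0.3, -0.7, -0.8]
grip_width: 0.0312
```

```bash
python3 -c "
from h import *
rd()"
```

```text
t 12.5 pos [ 0.4913 -0.2169  0.3347] F [ 0.1  -0.3  -0.75] +- [0.09 0.25 0.18] tip [ 0.491  -0.2176  0.0723]
```

Request:
{"op": "send_rows", "data": {
  "steps": [
    [[-1,0,0,-0.1,0],[-1,0,0,-0.1,0],[-1,0,0.08,-0.1,0],[-1,0,0.16,-0.1,0],[-1,0,0.16,-0.1,0],[-1,0,0.16,-0.1,0]]
  ]
}}

```text
time_s: 13.1
eef_pos: [0.5224, -0.2106, 0.3538]
ee_rot: [-0.0, 0.635, 0.772, -0.002]
contact_force: [-0.0, -0.1, -3.0]
grip_width: 0.0312
```

```bash
python3 -c "
from h import *
rd(2)
goto([.491+.0314,-.217+.0062,.325],101.2)"
```

```text
t 13.2 pos [ 0.522 -0.211  0.354] F [ 0.05 -0.16 -2.69] +- [0.07 0.12 0.19] tip [ 0.5214 -0.2117  0.0916]
t 13.2 pos [ 0.522 -0.211  0.354] tx 101.04 F [ 0.21  0.06 -2.24] w 0.0315 tilt [-0.0023 -0.0028 -1.    ] J [ 0.68  0.44 -0.54  1.76  0.26  1.02  0.24]
units [0.0007 0.0025 0.1452] turn -0.0017
```

Request:
{"op": "send_rows", "data": {
  "steps": [
    [[-1,0,0,0.06,0],[-1,0,0,0.11,0],[-1,0,0,0.144,0],[-1,0,0,0.144,0],[-1,0,0,0.144,0]]
  ]
}}

```text
time_s: 13.7
eef_pos: [0.5219, -0.211, 0.325]
ee_rot: [-0.0, 0.636, 0.772, -0.002]
contact_force: [0.6, 0.4, -2.0]
grip_width: 0.0311
```

```bash
python3 -c "
from h import *
rd(6)
im=viewer.capture('side')
cv2.imwrite('pics/s6.png',cv2.resize(im[100:230,230:400,::-1],None,fx=4.5,fy=4.5,interpolation=cv2.INTER_CUBIC))"
```

```text
t 14.0 pos [ 0.522  -0.2111  0.3256] F [-0.11 -0.08 -2.13] +- [0.16 0.18 0.21] tip [ 0.5215 -0.2118  0.0632]
```

View pics/s6.png

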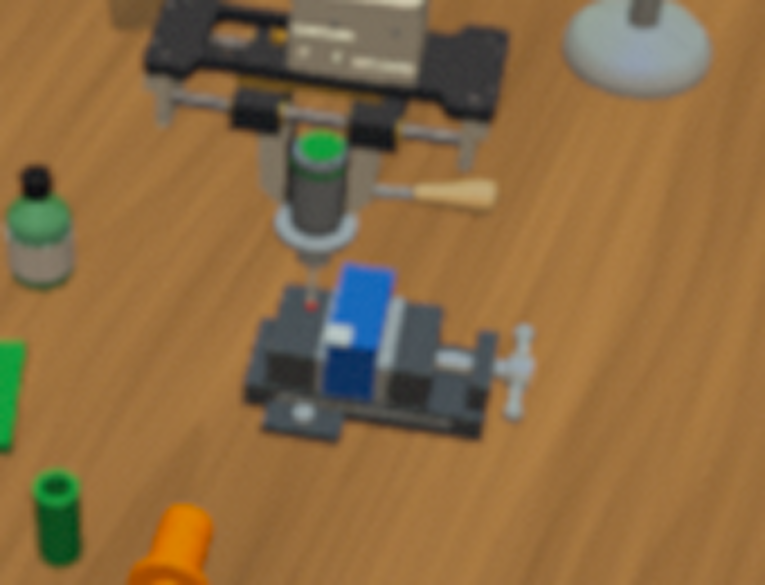

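Request:
{"op": "send_rows", "data": {
  "steps": [
    [[-1,0,-0.02,0.003,0],[-1,0,-0.035,0.003,0],[-1,0,-0.035,0.003,0]]
  ]
}}

```text
time_s: 14.35
eef_pos: [0.5145, -0.2127, 0.3249]
ee_rot: [0.0, 0.636, 0.772, -0.002]
contact_force: [0.4, 0.3, -2.7]
grip_width: 0.0313
```

```bash
python3 -c "
from h import *
rd(6)"
```

```text
t 14.65 pos [ 0.5152 -0.2124  0.3249] F [-0.    0.11 -2.49] +- [0.14 0.22 0.14] tip [ 0.5148 -0.2131  0.0625]
```

Request:
{"op": "send_rows", "data": {
  "steps": [
    [[-1,0,-0.0125,0,0],[-1,0,-0.0125,0,0]]
  ]
}}

```text
time_s: 14.85
eef_pos: [0.5125, -0.2129, 0.3249]
ee_rot: [0.0, 0.636, 0.772, -0.002]
contact_force: [-0.3, -0.6, -2.3]
grip_width: 0.0311
```

```bash
python3 -c "
from h import *
rd(6)"
```

```text
t 15.15 pos [ 0.5128 -0.2128  0.325 ] F [-0.22 -0.33 -2.33] +- [0.2  0.12 0.15] tip [ 0.5124 -0.2136  0.0626]
```

Request:
{"op": "send_rows", "data": {
  "steps": [
    [[-1,0,-0.01,0,0],[-1,0,-0.01,0,0]]
  ]
}}

```text
time_s: 15.35
eef_pos: [0.5106, -0.2133, 0.3249]
ee_rot: [0.0, 0.636, 0.772, -0.002]
contact_force: [0.4, 0.8, -2.1]
grip_width: 0.0317
```

```bash
python3 -c "
from h import *
rd(6)"
```

```text
t 15.65 pos [ 0.5108 -0.2132  0.325 ] F [ 0.24  0.12 -2.6 ] +- [0.1  0.2  0.18] tip [ 0.5104 -0.214   0.0626]
```

Request:
{"op": "send_rows", "data": {
  "steps": [
    [[-1,0,-0.0125,0,0],[-1,0,-0.0125,0,0]]
  ]
}}

```text
time_s: 15.85
eef_pos: [0.5083, -0.2137, 0.3251]
ee_rot: [0.0, 0.636, 0.772, -0.002]
contact_force: [0.5, -0.1, -2.6]
grip_width: 0.0309
```

```bash
python3 -c "
from h import *
rd(6)"
```

```text
t 16.15 pos [ 0.5085 -0.2137  0.325 ] F [ 0.75  0.17 -2.29] +- [0.16 0.18 0.22] tip [ 0.5081 -0.2144  0.0626]
```

Starting to register.

Request:
{"op": "send_rows", "data": {
  "steps": [
    [[-1,0,-0.01,0,0],[-1,0,-0.01,0,0]]
  ]
}}

```text
time_s: 16.35
eef_pos: [0.5065, -0.214, 0.3251]
ee_rot: [0.001, 0.636, 0.772, -0.001]
contact_force: [2.2, -0.1, -1.6]
grip_width: 0.0314
```

```bash
python3 -c "
from h import *
rd(6)
im=viewer.capture('side')
cv2.imwrite('pics/s7.png',cv2.resize(im[100:230,230:400,::-1],None,fx=4.5,fy=4.5,interpolation=cv2.INTER_CUBIC))"
```

```text
t 16.65 pos [ 0.5066 -0.214   0.3251] F [ 1.45  0.3  -2.23] +- [0.24 0.23 0.25] tip [ 0.5063 -0.2148  0.0627]
```

View pics/s7.png

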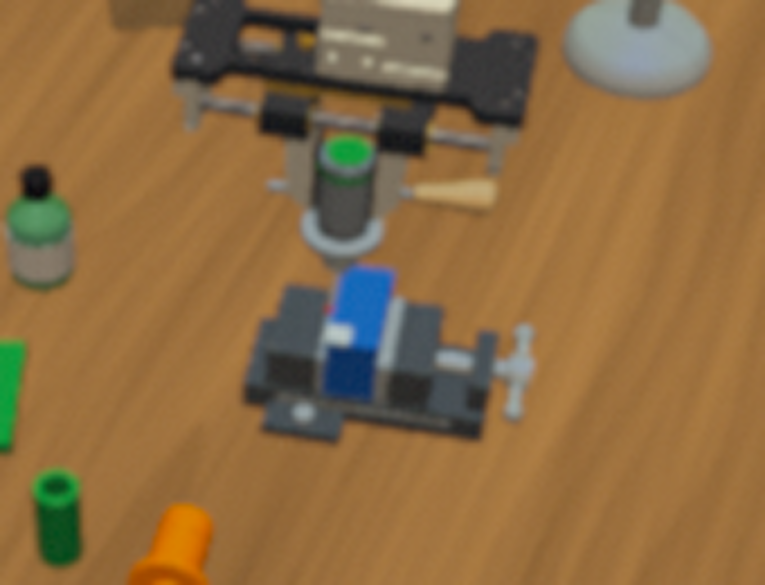

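Request:
{"op": "send_rows", "data": {
  "steps": [
    [[-1,0,-0.006,0,0],[-1,0,-0.006,0,0]]
  ]
}}

```text
time_s: 16.9
eef_pos: [0.5054, -0.2143, 0.3251]
ee_rot: [0.001, 0.636, 0.772, -0.001]
contact_force: [2.8, -0.7, -2.0]
grip_width: 0.0313
```

```bash
python3 -c "
from h import *
rd(6)"
```

```text
t 17.2 pos [ 0.5055 -0.2142  0.3251] F [ 2.54  0.3  -2.44] +- [0.16 0.23 0.16] tip [ 0.5053 -0.215   0.0627]
```

Request:
{"op": "send_rows", "data": {
  "steps": [
    [[-1,0,0.08,0,0],[-1,0,0.08,0,0],[-1,0,0.08,-0.15,0],[-1,0,0.08,-0.18,0],[-1,0.15,0.08,-0.18,0.1],[-1,0.25,0.05,-0.18,0.2],[-1,0.25,0,-0.18,0.3],[-1,0.25,-0.05,-0.18,0.4],[-1,0.25,-0.08,-0.18,0.5],[-1,0.25,-0.08,-0.18,0.6],[-1,0.25,-0.08,-0.18,0.7],[-1,0.25,-0.08,-0.18,0.8]]
  ]
}}

```text
time_s: 18.4
eef_pos: [0.4794, -0.1683, 0.3605]
ee_rot: [0.001, 0.961, 0.275, -0.001]
contact_force: [-0.4, 0.2, -2.1]
grip_width: 0.0311
```

```bash
python3 -c "
from h import *
rd(2)
goto([.4807,-.1668,.325],11.2)"
```

```text
t 18.5 pos [ 0.4796 -0.1682  0.3606] F [-0.28 -0.21 -1.98] +- [0.06 0.21 0.08] tip [ 0.4791 -0.169   0.0982]
t 18.5 pos [ 0.4796 -0.1682  0.3606] tx 32.15 F [-0.13 -0.64 -1.78] w 0.0312 tilt [-0.0021 -0.0033 -1.    ] J [ 0.47  0.31 -0.31  1.89  0.12  0.95 -0.9 ]
units [ 0.0089 -0.0032  0.178 ] turn 0.2327
```

Request:
{"op": "send_rows", "data": {
  "steps": [
    [[-1,0.009,-0.003,0,0.1],[-1,0.009,-0.003,0,0.2],[-1,0.009,-0.003,0,0.233],[-1,0.009,-0.003,0.06,0.233],[-1,0.009,-0.003,0.13,0.233],[-1,0.009,-0.003,0.178,0.233],[-1,0.009,-0.003,0.178,0.233],[-1,0.009,-0.003,0.178,0.233]]
  ]
}}

```text
time_s: 19.3
eef_pos: [0.4806, -0.1669, 0.3247]
ee_rot: [0.001, 0.995, 0.098, -0.002]
contact_force: [0.5, 0.3, -3.2]
grip_width: 0.0312
```

```bash
python3 -c "
from h import *
rd(6)
goto([.4807,-.1668,.325],11.2)
im=viewer.capture('side')
cv2.imwrite('pics/s8.png',cv2.resize(im[100:230,230:400,::-1],None,fx=4.5,fy=4.5,interpolation=cv2.INTER_CUBIC))"
```

```text
t 19.6 pos [ 0.4809 -0.1669  0.3254] F [-0.14 -0.07 -2.55] +- [0.21 0.14 0.17] tip [ 0.4806 -0.1678  0.063 ]
t 19.6 pos [ 0.4809 -0.1669  0.3254] tx 11.19 F [-0.83 -0.61 -3.05] w 0.0317 tilt [-0.0012 -0.0035 -1.    ] J [ 0.41  0.35 -0.23  1.94  0.11  0.87 -1.25]
units [-0.0008 -0.0005  0.0022] turn -0.0001
```

View pics/s8.png

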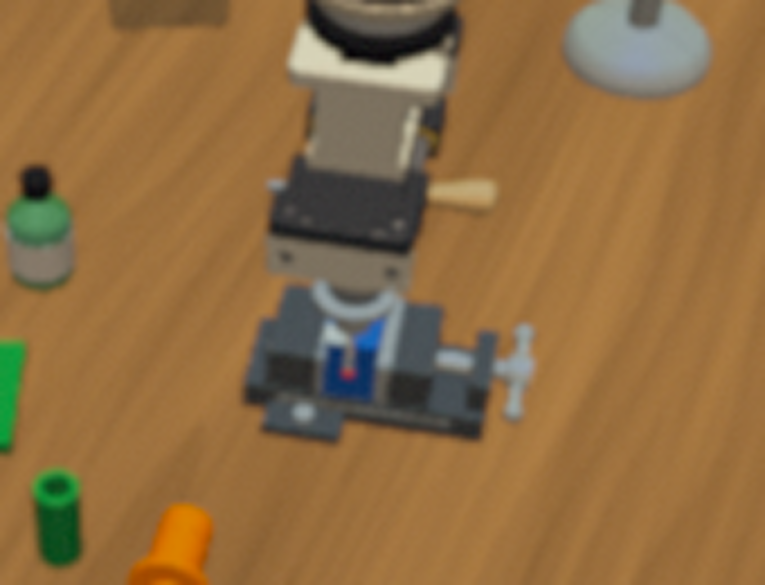

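Request:
{"op": "send_rows", "data": {
  "steps": [
    [[-1,0,0.02,0.003,0],[-1,0,0.04,0.003,0],[-1,0,0.04,0.003,0]]
  ]
}}

```text
time_s: 19.95
eef_pos: [0.4824, -0.1755, 0.3248]
ee_rot: [0.002, 0.995, 0.097, -0.001]
contact_force: [0.5, -0.5, -3.0]
grip_width: 0.0313
```

```bash
python3 -c "
from h import *
rd(6)"
```

```text
t 20.25 pos [ 0.4824 -0.1746  0.3247] F [ 0.06 -0.17 -2.35] +- [0.13 0.19 0.16] tip [ 0.482  -0.1755  0.0623]
```

Request:
{"op": "send_rows", "data": {
  "steps": [
    [[-1,0,0.0125,0,0],[-1,0,0.0125,0,0]]
  ]
}}

```text
time_s: 20.45
eef_pos: [0.4829, -0.1773, 0.3248]
ee_rot: [0.002, 0.995, 0.097, -0.001]
contact_force: [0.3, 0.3, -2.0]
grip_width: 0.0313
```

```bash
python3 -c "
from h import *
rd(6)"
```

```text
t 20.75 pos [ 0.4828 -0.177   0.3247] F [-0.04  0.02 -2.4 ] +- [0.14 0.19 0.17] tip [ 0.4824 -0.1778  0.0623]
```

Request:
{"op": "send_rows", "data": {
  "steps": [
    [[-1,0,0.0125,0,0],[-1,0,0.0125,0,0]]
  ]
}}

```text
time_s: 20.95
eef_pos: [0.4834, -0.1797, 0.3248]
ee_rot: [0.002, 0.995, 0.097, -0.001]
contact_force: [0.3, 0.2, -2.4]
grip_width: 0.0314
```

```bash
python3 -c "
from h import *
rd(6)"
```

```text
t 21.25 pos [ 0.4833 -0.1794  0.3248] F [ 0.2   0.05 -2.42] +- [0.13 0.16 0.12] tip [ 0.4829 -0.1803  0.0624]
```

Request:
{"op": "send_rows", "data": {
  "steps": [
    [[-1,0,0.0125,0,0],[-1,0,0.0125,0,0]]
  ]
}}

```text
time_s: 21.45
eef_pos: [0.4838, -0.1819, 0.3247]
ee_rot: [0.001, 0.995, 0.098, -0.001]
contact_force: [-0.7, 2.0, -1.6]
grip_width: 0.0309
```

```bash
python3 -c "
from h import *
rd(6)"
```

```text
t 21.75 pos [ 0.4838 -0.1817  0.3248] F [ 0.13  1.56 -1.72] +- [0.18 0.16 0.17] tip [ 0.4834 -0.1826  0.0624]
```

Request:
{"op": "send_rows", "data": {
  "steps": [
    [[-1,0,0.005,0,0],[-1,0,0.005,0,0]]
  ]
}}

```text
time_s: 21.95
eef_pos: [0.484, -0.1827, 0.3247]
ee_rot: [0.001, 0.995, 0.098, -0.001]
contact_force: [-0.1, 2.6, -1.7]
grip_width: 0.0312
```

```bash
python3 -c "
from h import *
rd(6)
im=viewer.capture('side')
cv2.imwrite('pics/s9.png',cv2.resize(im[100:230,230:400,::-1],None,fx=4.5,fy=4.5,interpolation=cv2.INTER_CUBIC))"
```

```text
t 22.25 pos [ 0.484  -0.1826  0.3247] F [-0.13  1.88 -1.81] +- [0.19 0.15 0.22] tip [ 0.4836 -0.1835  0.0623]
```

View pics/s9.png

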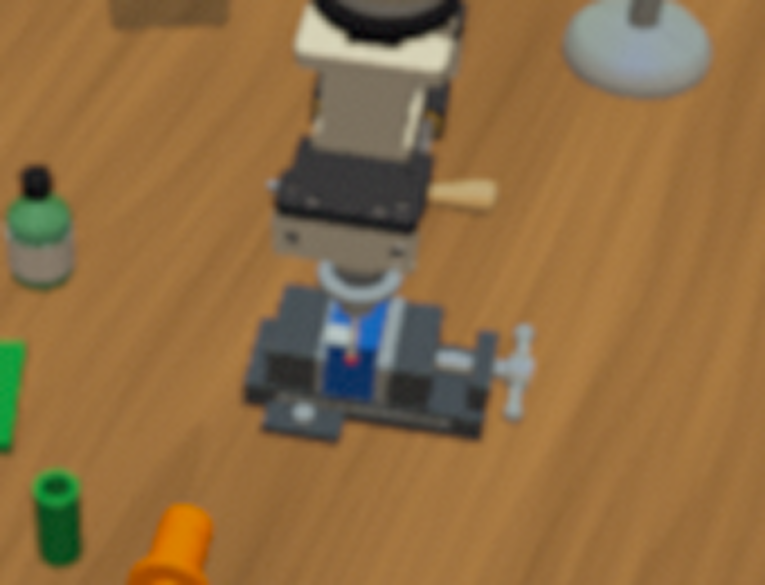

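Request:
{"op": "send_rows", "data": {
  "steps": [
    [[-1,0,-0.1,0,0],[-1,0,-0.1,0,0],[-1,0,-0.1,-0.2,0],[-1,0,-0.15,-0.4,0],[-1,0,-0.4,-0.6,-0.1],[-1,0,-0.6,-0.7,-0.2],[-1,0,-0.8,-0.72,-0.3],[-1,0,-1,-0.72,-0.4],[-1,0,-1,-0.72,-0.5],[-1,0,-1,-0.72,-0.6],[-1,0,-1,-0.72,-0.7],[-1,0,-1,-0.72,-0.8]]
  ]
}}

```text
time_s: 23.5
eef_pos: [0.4455, 0.0135, 0.4684]
ee_rot: [0.001, 0.764, 0.645, -0.002]
contact_force: [-0.5, -0.3, -2.5]
grip_width: 0.0314
```

```bash
python3 -c "
from h import *
goto([.5073,.2922,.4075],103.55)"
```

```text
t 23.5 pos [0.4455 0.0135 0.4684] tx 80.3 F [-0.47 -0.28 -2.53] w 0.0314 tilt [-8.0e-04 -3.8e-03 -1.0e+00] J [ 0.3   0.13 -0.5   1.85  0.07  1.18 -0.39]
units [1.427  0.07   0.2987] turn -0.2583
```

Request:
{"op": "send_rows", "data": {
  "steps": [
    [[-1,0.2,0,0,0],[-1,0.4,0.02,0,-0.08],[-1,0.6,0.03,0,-0.16],[-1,0.8,0.05,0,-0.258],[-1,1,0.05,0,-0.258],[-1,1,0.05,0,-0.258]]
  ]
}}

```text
time_s: 24.1
eef_pos: [0.4889, 0.2139, 0.4676]
ee_rot: [-0.0, 0.616, 0.787, -0.0]
contact_force: [-0.8, -0.5, -2.1]
grip_width: 0.0313
```

```bash
python3 -c "
from h import *
goto([.5073,.2922,.4075],103.55)"
```

```text
t 24.1 pos [0.4889 0.2139 0.4676] tx 103.9 F [-0.79 -0.46 -2.07] w 0.0313 tilt [-6.e-04  0.e+00 -1.e+00] J [-0.01  0.31 -0.66  1.66  0.2   1.24 -0.46]
units [0.3581 0.1837 0.3005] turn 0.0038
```

Request:
{"op": "send_rows", "data": {
  "steps": [
    [[-1,0.2,0.1,0,0],[-1,0.358,0.184,0,0],[-1,0.358,0.184,0.1,0],[-1,0.358,0.184,0.2,0],[-1,0.358,0.184,0.25,0],[-1,0.358,0.184,0.25,0],[-1,0.358,0.184,0.25,0],[-1,0.358,0.184,0.25,0]]
  ]
}}

```text
time_s: 24.9
eef_pos: [0.5077, 0.2922, 0.4188]
ee_rot: [0.0, 0.617, 0.787, 0.001]
contact_force: [-0.2, -0.0, -2.0]
grip_width: 0.0312
```

Run:
```python
from h import *
rd(3)
goto([.5073,.2922,.3024],103.55)
for n in ("wrist","side","top"):
    im=viewer.capture(n); cv2.imwrite(f"pics/{n}10.png",im[:,:,::-1])
im=cv2.imread("pics/side10.png");cv2.imwrite("pics/s10.png",cv2.resize(im[200:370,130:330],None,fx=3.5,fy=3.5,interpolation=cv2.INTER_CUBIC))
```

```text
t 25.05 pos [0.5075 0.2922 0.4185] F [-0.07  0.07 -2.98] +- [0.28 0.16 0.38] tip [0.5077 0.2924 0.1561]
t 25.05 pos [0.5075 0.2922 0.4185] tx 103.88 F [-0.69 -0.23 -3.22] w 0.0316 tilt [ 7.e-04  7.e-04 -1.e+00] J [-0.16  0.44 -0.65  1.61  0.28  1.18 -0.63]
units [-2.000e-04 -1.500e-03  5.803e-01] turn 0.0037
```

View pics/s10.png

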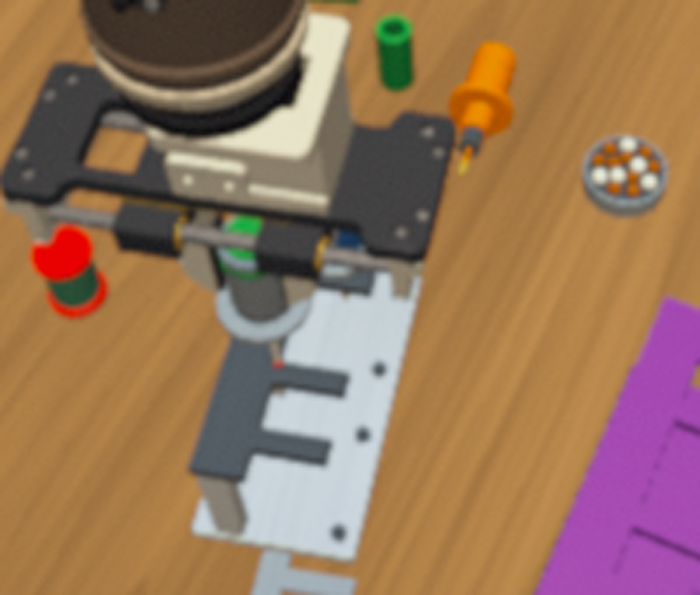

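View pics/wrist10.png

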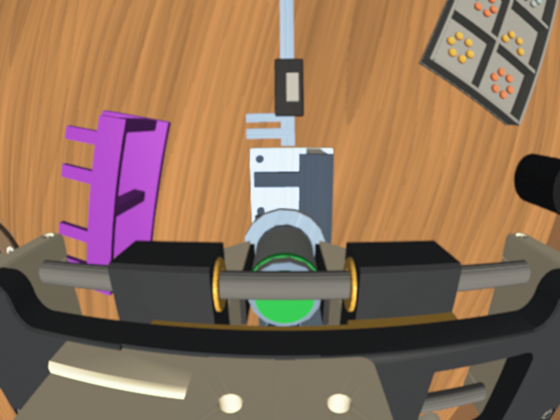

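Request:
{"op": "send_rows", "data": {
  "steps": [
    [[-1,0,-0.001,0.15,0],[-1,0,-0.001,0.3,0],[-1,0,-0.001,0.42,0],[-1,0,-0.001,0.46,0],[-1,0,-0.001,0.48,0],[-1,0,-0.001,0.5,0],[-1,0,-0.001,0.5,0]]
  ]
}}

```text
time_s: 25.9
eef_pos: [0.5074, 0.2924, 0.3186]
ee_rot: [0.0, 0.616, 0.787, 0.001]
contact_force: [-0.6, -0.3, -2.3]
grip_width: 0.0313
```

Run:
```python
from h import *
rd(4)
goto([.5073,.2922,.3024],103.55)
```

```text
t 26.1 pos [0.5074 0.2924 0.3187] F [ 0.12 -0.21 -2.27] +- [0.37 0.15 0.16] tip [0.5076 0.2926 0.0563]
t 26.1 pos [0.5074 0.2924 0.3187] tx 103.89 F [ 0.68  0.38 -2.71] w 0.0312 tilt [ 1.e-03  9.e-04 -1.e+00] J [-0.19  0.53 -0.61  1.74  0.36  0.98 -0.69]
units [-0.0008 -0.0006  0.0817] turn 0.0037
```

Neck entering the slot with no side force. Continue to 2 mm above the seat.

Request:
{"op": "send_rows", "data": {
  "steps": [
    [[-1,-0.001,0,0.02,0],[-1,-0.001,0,0.04,0],[-1,-0.001,0,0.06,0],[-1,-0.001,0,0.072,0],[-1,-0.001,0,0.072,0]]
  ]
}}

```text
time_s: 26.6
eef_pos: [0.5073, 0.2921, 0.3038]
ee_rot: [-0.0, 0.616, 0.787, 0.0]
contact_force: [-0.5, -0.1, -2.4]
grip_width: 0.0314
```

Run:
```python
from h import *
rd(5)
goto([.5073,.2922,.3024],103.55)
```

```text
t 26.85 pos [0.5075 0.2923 0.3045] F [-0.25 -0.09 -1.97] +- [0.15 0.08 0.17] tip [0.5078 0.2925 0.0421]
t 26.85 pos [0.5075 0.2923 0.3045] tx 103.89 F [ 0.36  0.02 -1.33] w 0.0312 tilt [ 0.0012  0.0011 -1.    ] J [-0.19  0.55 -0.6   1.75  0.37  0.96 -0.7 ]
units [-0.0002 -0.0008  0.0105] turn 0.0038
```

Request:
{"op": "send_rows", "data": {
  "steps": [
    [[-1,0,0,0.008,0],[-1,0,0,0.008,0]]
  ]
}}

```text
time_s: 27.05
eef_pos: [0.5074, 0.2922, 0.3028]
ee_rot: [0.0, 0.616, 0.787, 0.001]
contact_force: [0.2, -0.0, -3.3]
grip_width: 0.0316
```

Run:
```python
from h import *
rd(5)
```

```text
t 27.3 pos [0.5075 0.2923 0.3029] F [ 0.08 -0.05 -2.56] +- [0.22 0.09 0.19] tip [0.5078 0.2926 0.0405]
```

Request:
{"op": "send_rows", "data": {
  "steps": [
    [[-1,0,0,0.005,0],[-1,0,0,0.005,0]]
  ]
}}

```text
time_s: 27.5
eef_pos: [0.5075, 0.2924, 0.3024]
ee_rot: [0.0, 0.616, 0.787, 0.001]
contact_force: [-1.1, -1.8, 3.5]
grip_width: 0.031
```

Run:
```python
from h import *
rd(5)
```

```text
t 27.75 pos [0.5075 0.2923 0.3024] F [-1.96 -1.59  4.83] +- [0.21 0.12 0.47] tip [0.5079 0.2927 0.04  ]
```

Request:
{"op": "send_rows", "data": {
  "steps": [
    [[-1,0,0,0,0],[-1,0,0,0,0],[-1,0,0,0,0],[-1,0,0,0,0]]
  ],
  "newtons": 3
}}

```text
time_s: 28.15
eef_pos: [0.5075, 0.2924, 0.3023]
ee_rot: [0.0, 0.616, 0.787, 0.001]
contact_force: [-0.7, -0.9, 1.5]
grip_width: 0.0318
```

Run:
```python
from h import *
rd(5)
```

```text
t 28.4 pos [0.5075 0.2924 0.3023] F [-0.55 -0.48  1.03] +- [0.18 0.15 0.21] tip [0.508  0.2927 0.0399]
```

Forces relaxed; open slowly.

Request:
{"op": "send_rows", "data": {
  "steps": [
    [[-0.2,0,0,0,0],[-0.1,0,0,0,0],[0,0,0,0,0],[0.2,0,0,0,0],[0.5,0,0,0,0],[1,0,0,0,0],[1,0,0,0,0],[1,0,0,0,0]]
  ]
}}

```text
time_s: 29.2
eef_pos: [0.5075, 0.2924, 0.3024]
ee_rot: [0.0, 0.616, 0.787, 0.001]
contact_force: [-0.4, -0.7, 0.9]
grip_width: 0.0816
```

Run:
```python
from h import *
rd(5)
print(r.get_state()["grip_width"])
for n in ("wrist",):
    im=viewer.capture(n); cv2.imwrite(f"pics/{n}11.png",im[:,:,::-1])
```

```text
t 29.45 pos [0.5075 0.2924 0.3024] F [0.02 0.28 0.12] +- [0.21 0.26 0.24] tip [0.508  0.2927 0.04  ]
0.09135320286945287
```

View pics/wrist11.png

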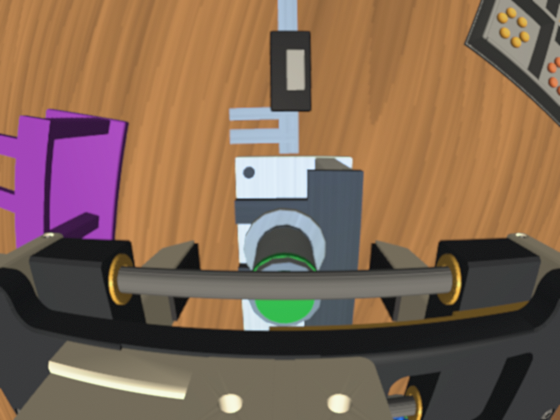

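Request:
{"op": "send_rows", "data": {
  "steps": [
    [[1,0,0,-0.1,0],[1,0,0,-0.2,0],[1,0,0,-0.4,0],[1,0,0,-0.515,0],[1,0,0,-0.515,0],[1,0,0,-0.515,0],[1,0,0,-0.515,0]]
  ]
}}

```text
time_s: 30.2
eef_pos: [0.5072, 0.2919, 0.4042]
ee_rot: [0.0, 0.616, 0.787, 0.0]
contact_force: [0.2, 0.2, 0.4]
grip_width: 0.0917
```

Run:
```python
from h import *
goto([.5088,.2903,.4057],103.65)
s=r.get_state(); im=viewer.capture("wrist"); cv2.imwrite("pics/w12.png",im[:,:,::-1])
a=im.astype(int); m=((a[...,1]>120)&(a[...,0]<110)&(a[...,2]<120)).astype(np.uint8)
n,l,st,c=cv2.connectedComponentsWithStats(m)
for i in range(1,n):
    if st[i,4]>100: print(c[i],st[i],watz(c[i],.164,s))
A=cv2.imread("pics/w1.png")[130:330,220:360];B=cv2.imread("pics/w12.png")[130:330,220:360]
cv2.imwrite("pics/cmp.png",cv2.resize(np.hstack([A,B]),None,fx=2.8,fy=2.8,interpolation=cv2.INTER_CUBIC))
```

```text
t 30.2 pos [0.5072 0.2919 0.4042] tx 103.88 F [0.24 0.22 0.36] w 0.0917 tilt [ 4.e-04  2.e-04 -1.e+00] J [-0.16  0.45 -0.64  1.63  0.29  1.15 -0.63]
units [-0.0095  0.0061 -0.0073] turn 0.0026
[285.22172452 224.49832027] [269 208  34  34 893] [0.50807027 0.29212881 0.164     ]
```

View pics/cmp.png

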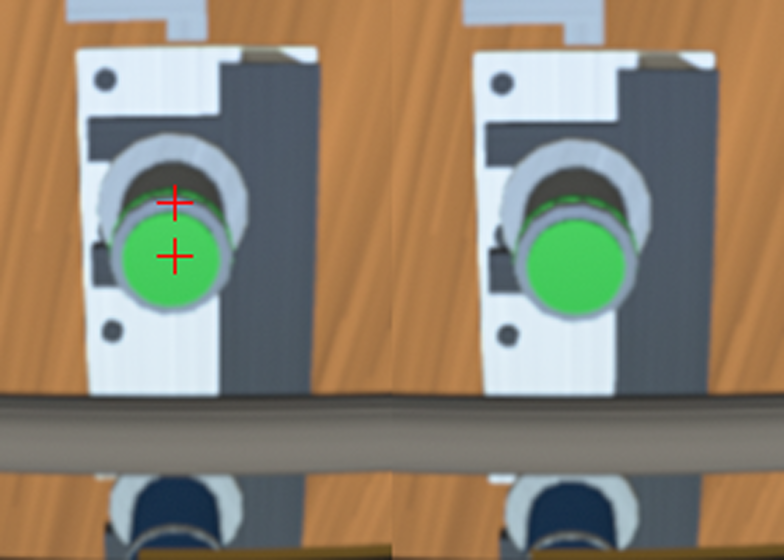

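Request:
{"op": "send_rows", "data": {
  "steps": [
    [[1,-0.2,0,-0.2,0],[1,-0.4,-0.2,-0.3,0],[1,-0.6,-0.4,-0.3,0],[1,-0.8,-0.6,-0.3,0],[1,-1,-0.8,-0.3,0],[1,-1,-0.8,-0.3,0],[1,-1,-0.8,-0.3,0]]
  ]
}}

```text
time_s: 30.95
eef_pos: [0.3978, 0.0555, 0.4632]
ee_rot: [0.0, 0.619, 0.786, -0.002]
contact_force: [1.1, -0.5, 0.2]
grip_width: 0.0918
```

Request:
{"op": "send_rows", "data": {
  "steps": [
    [[1,-0.2,0,0,0],[1,-0.4,0,0,0],[1,-0.6,0,0,0],[1,-0.8,0,0,0],[1,-1,0,0,0],[1,-1,0,0,0],[1,-1,0,0,0]]
  ]
}}

```text
time_s: 31.65
eef_pos: [0.4451, -0.139, 0.4627]
ee_rot: [-0.001, 0.619, 0.785, -0.002]
contact_force: [-0.2, -0.4, 0.6]
grip_width: 0.0918
```

Run:
```python
from h import *
goto([.37,-.1,.45],103.65)
for n,box in (("top",(140,180,190,220)),("side",(195,285,235,330))):
    im=viewer.capture(n); cv2.imwrite(f"pics/{n}13.png",im[:,:,::-1])
    for f in (f"pics/{n}0.png",f"pics/{n}13.png"):
        a=cv2.imread(f)[:,:,::-1].astype(int); x0,y0,x1,y1=box; s=a[y0:y1,x0:x1]
        m=(s[...,1]>120)&(s[...,0]<110)&(s[...,2]<120); ys,xs=np.nonzero(m); print(f,xs.mean()+x0,ys.mean()+y0,len(xs),atz(n,(xs.mean()+x0,ys.mean()+y0),.164))
o=[cv2.resize(cv2.imread(f)[240:370,170:290],None,fx=3.2,fy=3.2,interpolation=cv2.INTER_CUBIC) for f in("pics/side0.png","pics/side13.png")]
cv2.imwrite("pics/cs.png",np.hstack(o))
o=[cv2.resize(cv2.imread(f)[160:240,130:240],None,fx=3.5,fy=3.5,interpolation=cv2.INTER_CUBIC) for f in("pics/top0.png","pics/top13.png")]
cv2.imwrite("pics/ct.png",np.hstack(o))
```

```text
t 31.65 pos [ 0.4451 -0.139   0.4627] tx 103.49 F [-0.18 -0.43  0.58] w 0.0918 tilt [-0.0037 -0.0015 -1.    ] J [ 0.57  0.16 -0.44  1.82  0.08  1.18  0.34]
units [ 0.2773 -0.3193  0.0646] turn -0.0018
pics/top0.png 155.66666666666666 198.13131313131314 99 [0.50900667 0.29084445 0.164     ]
pics/top13.png 155.76530612244898 197.62244897959184 98 [0.51013358 0.29066346 0.164     ]
pics/side0.png 209.3221476510067 301.09395973154363 149 [0.50596754 0.29304789 0.164     ]
pics/side13.png 208.21333333333334 301.06666666666666 150 [0.50788291 0.29383871 0.164     ]
```

View pics/cs.png

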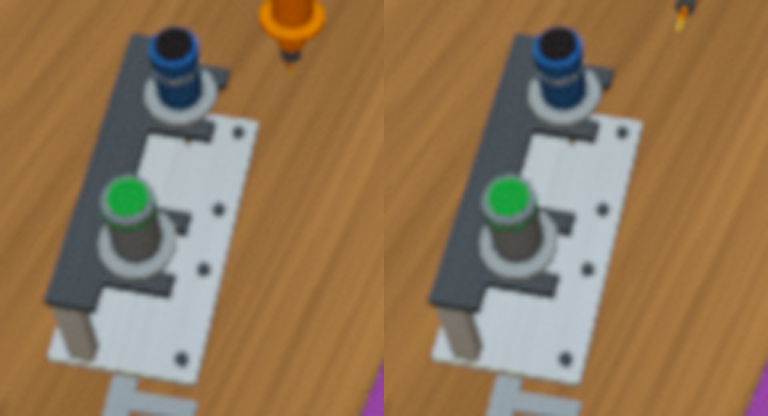

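View pics/ct.png

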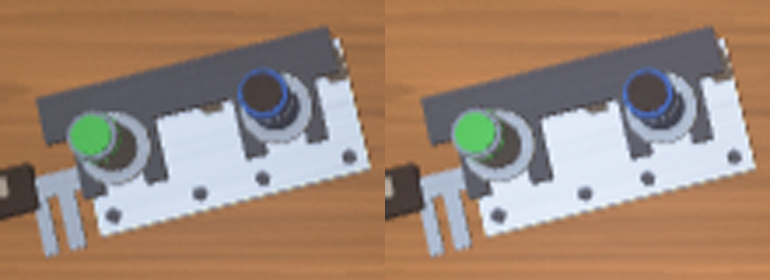

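View pics/top13.png

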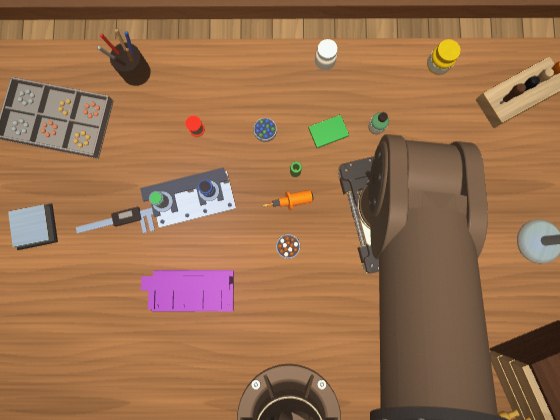

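Run:
```python
from h import *
o=[cv2.resize(cv2.imread("pics/side%s.png"%f)[205:275,225:305],None,fx=4.7,fy=4.7,interpolation=cv2.INTER_CUBIC) for f in("0","3")]
b=[cv2.resize(cv2.imread("pics/top%s.png"%f)[170:240,235:315],None,fx=4.7,fy=4.7,interpolation=cv2.INTER_CUBIC) for f in("0","3")]
cv2.imwrite("pics/or.png",cv2.resize(np.vstack([np.hstack(o),np.hstack(b)]),None,fx=.85,fy=.85))
```

```text
(no output)
```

View pics/or.png

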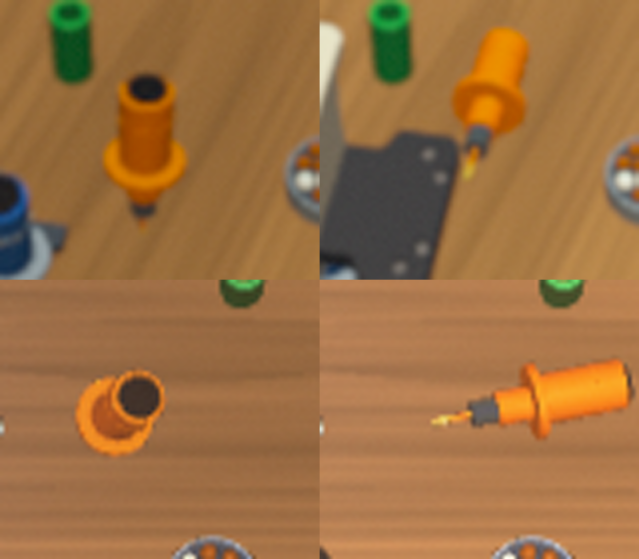

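View pics/top3.png

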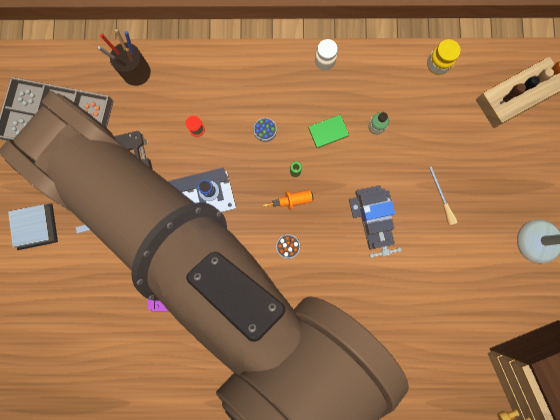

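```bash
python3 -c "
from h import *
s=r.get_state();print(s['time_s'],s['contact_force'],abs(s['qd']).max())
print(r.sign_off())"
```

```text
31.75 [0.03916021 0.2806747  0.93227021] 0.013899547132927894
the job is handed in; nothing more can be done
None
```

The job is done and handed in at 31.75 s. I touched the block off in the order you asked and hung the probe back in its own fork, the left one.

**Touches:** the highest averaged readings were about 1.8 N on the top, 2.5 N on the +x side and 1.9 N on the +y end. Each rose in small steps, and the ball was clear of the wax between touches. The readings carry about 0.4 N of noise, well under the 5 N limit.

**Return to the fork:** I lowered the probe until the flange met the fork. The arm was then at 0.3024 m, the same height as when I first gripped the probe. I eased the grip before opening. The last pictures show the probe upright on its flange, with the spindle and caliper where they were. It sits about 1.5–2 mm further into its slot than at the start. I left it, because it is inside the slot's clearance.

**One disagreement:** the orange look-alike was standing on its tip in the first pictures. By 5.65 s it was lying on its side in about the same spot. I have no picture of it falling. My fingertips passed at about 0.23 m, above what I estimate to be its height of about 0.13 m, and the force readings on the way showed no contact. I think it toppled by itself, and I left it where it lay.

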